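# Seal and ratchet down an airtight canister

### The arm

A 6-joint arm with a two-finger parallel gripper is mounted at the origin on the work surface. World frame = base frame: x ahead of the robot, y to its left, z up, the work surface at z = 0. Lengths are in m, angles in rad, forces in N, time in s.
With the tool pointing down it reaches from about 0.35 to 0.975 m from the base axis. Payload 7.1 kg.
Tool frame: the origin (TCP) lies midway between the tips of the shut fingers; the grasp point (between the pads) lies 19 mm behind it; z points along the fingers, x is the direction in which the jaws open and shut, and the axes are right-handed (so a half turn about z gives the same grasp; the last joint's range is limited). The gripper opens to 88 mm and grips with 3 to 60 N. Pads are 20 mm wide; open, the fingers measure 115 mm over their backs; the gripper's body (75 mm by 178 mm) begins 61 mm behind the grasp point.
Start: joints at [1.11, 0.423, 1.63, -0, 1.089, -0.019], TCP at [0.267, 0.565, 0.223] pointing down, gripper open.
Joint ranges: [-3, 3], [-0.9, 2.11], [0.09, 2.58], [-1.31, 4.45], [0.11, 2.69], [-2.54, 2.54]. Speed limits (rad/s): [2.39, 2.39, 3.01, 3.14, 3.14, 3.14].

### API

Orientations are given as a unit quaternion [w, x, y, z].
In Python, from station import move_pose, movel, movej, command_gripper, wait, inverse_kinematics, read_camera, camera_info, MotionError, job_done, get_time, get_joint_pos, get_qvel, get_effort, get_tcp_pos, get_ee_rot, get_ft_force, get_ft_torque, get_grip_width gives the robot as it stands. Calls block until the motion is done:
- move_pose(position, orientation): joint-space move of the TCP to a pose.
- movel(position, frame=None, v=0.15, until_force=None): straight line of the TCP; frame=None keeps the orientation; v is the mean speed in m/s. With until_force (N) it stops when the force on the tool has changed by that much, and returns True; else False.
- movej(angles): joint-space move.
- command_gripper(opening): opening from 0.0 (shut) to 1.0 (fully open); the grip force is fixed at half the most; returns when the fingers have stopped.
- wait(seconds).
- inverse_kinematics(position, orientation): joint angles nearest the present ones, or None.
- read_camera(name): name is "side" or "top"; returns the picture (480x640x3 uint8, red, green, blue); there is no depth.
- camera_info(name): a dict with "intrinsics" (3x3 intrinsics, pixels), "dist" ([k1, k2, p1, p2, k3] as OpenCV has them; the pictures are not rectified), "T" (4x4, takes a point from camera to world coordinates). Camera axes: x right, y up, looking along -z (the intrinsics and any distortion apply to the point x, -y, -z); pixel columns grow to the right and rows downward; lengths in m; the calibration is good to about 2 mm. A picture is of the moment at which its call begins. camera_info takes no time and is no camera call.
A pose or a line that the arm cannot do raises MotionError and nothing moves.
- job_done(): hands the job in, once; it reports no verdict.
Readings, each from a call of its own:
- get_time(): time.
- get_joint_pos(): joint angles.
- get_qvel(): joint speeds.
- get_effort(): joint torques, N m.
- get_tcp_pos(): TCP position.
- get_ee_rot(): TCP orientation.
- get_ft_force(): force on the tool from outside, world axes, zero at the start.
- get_ft_torque(): the same for the moment, N m.
- get_grip_width(): opening from 0.0 (shut) to 1.0 (fully open).
Only numpy, scipy, OpenCV 4.12 (cv2) and the standard library are available. Lean on these libraries where they do the work, as an engineer would, in place of code of your own. Each camera call takes 0.05 s, during which the arm holds its last target.

### The job

Close the canister leaning in the kitchen drawer: first press the four loose quarters of its gasketed rim down one by one until each is fully home, and only then swing the ratchet handle back and forth (it tightens clockwise and slips freely on the way back) until the nut is fully tight and turns no further. Then let go of the handle, and leave the other things in the drawer where they lie.

Things in the scene. Friction and masses are not known exactly. Their poses are not given: they have to be found in the camera images.
- drawer: Mint-green steel drawer, open on top, standing on the worktop: 420 x 500 mm, walls 75 mm high (front 95 mm, with a brown knob). Origin: middle of its underside. Fixed.
- canister: Aluminium canister, radius 62 mm, 100 mm long, leaning on a fixed sloping steel rest on the drawer floor. Origin: on the drawer floor, straight below the lid's centre.
- lid_centre (a point): Centre of the fixed lid's flat top (cream disc, radius 45 mm), about 154 mm above the worktop. z axis: the lid's outward normal, tilted 28 degrees from vertical; -y axis: straight down the slope. Heights 'above the lid' are along this z. All work on the canister is best approached along this z axis, i.e. tilted.
- press1 (a point): Round thumb mark on the top face of quarter 1 of the cream sealing rim (on the -x, -y side of the lid), 53 mm from the lid's axis, 60 degrees from the lid's -y axis; moves with the quarter. The quarters (ring 46 to 60 mm from the axis, each about 85 degrees long, black gasket below) stand with their tops 8 mm above the lid when loose, 3 mm when home.
- press2 (a point): Round thumb mark on the top face of quarter 2 of the cream sealing rim (on the +x, -y side of the lid), 53 mm from the lid's axis, 60 degrees from the lid's -y axis; moves with the quarter. The quarters (ring 46 to 60 mm from the axis, each about 85 degrees long, black gasket below) stand with their tops 8 mm above the lid when loose, 3 mm when home.
- press3 (a point): Round thumb mark on the top face of quarter 3 of the cream sealing rim (on the +x, +y side of the lid), 53 mm from the lid's axis, 120 degrees from the lid's -y axis; moves with the quarter. The quarters (ring 46 to 60 mm from the axis, each about 85 degrees long, black gasket below) stand with their tops 8 mm above the lid when loose, 3 mm when home.
- press4 (a point): Round thumb mark on the top face of quarter 4 of the cream sealing rim (on the -x, +y side of the lid), 53 mm from the lid's axis, 120 degrees from the lid's -y axis; moves with the quarter. The quarters (ring 46 to 60 mm from the axis, each about 85 degrees long, black gasket below) stand with their tops 8 mm above the lid when loose, 3 mm when home.
- rim1 (a joint): How far quarter 1 has been pressed down along the lid's -z: 0 = loose, 0.005 m = fully home against a hard stop. Pushing takes about 5 to 7 N anywhere on its top face; it stays where it is left.
- rim2 (a joint): How far quarter 2 has been pressed down along the lid's -z: 0 = loose, 0.005 m = fully home against a hard stop. Pushing takes about 5 to 7 N anywhere on its top face; it stays where it is left.
- rim3 (a joint): How far quarter 3 has been pressed down along the lid's -z: 0 = loose, 0.005 m = fully home against a hard stop. Pushing takes about 5 to 7 N anywhere on its top face; it stays where it is left.
- rim4 (a joint): How far quarter 4 has been pressed down along the lid's -z: 0 = loose, 0.005 m = fully home against a hard stop. Pushing takes about 5 to 7 N anywhere on its top face; it stays where it is left.
- handle (a point): Middle of the ratchet handle's grip: a dark brown bar 62 mm long (along the arm), 16 mm wide, 20 mm high, 97 mm from the lid's axis and 32 mm above the lid; its frame's -y axis points outwards along the arm, its z axis is the lid's z. The chrome arm (12 mm wide) and round ratchet head (radius 29 mm, 24 to 44 mm above the lid) belong to it. It turns about the lid's axis and cannot come off.
- lever (a joint): Angle of the ratchet handle about the lid's axis, rad: 0 = pointing straight down the slope (lid -y), growing clockwise as seen from above the lid (towards lid -x). Hard stops at -0.7 and +0.7. Clockwise it turns the nut (about 4 N sideways at the grip); back anticlockwise it slips freely (1 N, clicks every 0.52 rad). Up to 0.52 rad of a stroke is lost before it catches. It stays where left.
- nut (a joint): Clamping nut under the ratchet head, rad, growing clockwise as seen from above (tightening): 0 = loose, 2.4 = fully tight, where it stops dead and the handle will go no further clockwise. It starts anywhere between 0 and 0.5 and never turns back by itself.
- plate_top (a point): Centre of the top of the steel clamp plate (disc, radius 29 mm, 5 mm thick) between lid and ratchet head: the nut drives it down 3 mm per rad; its top is 13.2 mm above the lid at nut 0 and 6 mm when tight.
- can_opener_c (a point): Bystander: chrome crank can opener, 150 x 45 x 27 mm, lying in the drawer, loose; its centre, long axis along x.
- bottle_opener_c (a point): Bystander: flat cast aluminium bottle opener, 117 x 38 x 8 mm, loose in the drawer; its centre, long axis along x.
- jar_key_c (a point): Bystander: flat cream plastic jar key, 145 x 60 x 9 mm, loose in the drawer; its long axis along x.
- corkscrew_c (a point): Bystander: nickel corkscrew, handle 85 mm, 100 mm long, 18 mm high, loose in the drawer; middle of its handle, screw along +x.

How it is judged:
On the way, in this order (a step that is already met when the one before it is completed fails the run):
1. all four rim quarters are pressed home (value of joint each of rim1, rim2, rim3, rim4 above 0.004 m), for 0.2 s.
2. the nut is ratcheted fully tight (value of joint nut above 2.3 rad), for 0.2 s.
At the end, for the whole second after the job is handed in: All four rim quarters are pressed at least 4 of their 5 mm, the nut stands at 2.3 rad or more (of 2.4), and nut and released handle are at rest (all of step 1 and value of joint nut above 2.3 rad and velocity of joint lever between -0.1 and 0.1 rad/s and velocity of joint nut below 0.1 rad/s); the robot touches nothing.
It fails at once if the nut is tightened past 0.9 rad while a rim quarter is not yet home (less than 4 mm) (value of joint nut above 0.9 rad and not (value of joint each of rim1, rim2, rim3, rim4 above 0.004 m)).
It fails at once if another thing in the drawer is moved by more than 25 mm (distance of any of can_opener_c, bottle_opener_c, jar_key_c, corkscrew_c from where it was at the start of the episode above 0.025 m).
It also fails if it takes over 72 s, if anything falls off the work surface, if the arm or the gripper's body presses on something with over 40 N, if the wrist force passes 120 N, or if a joint passes its speed limit or range.

## Working session

There is one attempt and no reset: what is moved stays moved. The work goes in short steps, each a Python script; the robot and the scene stay as the last script left them, time stands still between calls to the robot, and variables do not carry over. Pictures are saved under pics/ and viewed, and the job is handed in when it is done.

```bash
ls; mkdir -p pics
python3 - <<'E'
from station import *
import cv2,numpy as np
for n in("top","side"):
    im=read_camera(n); cv2.imwrite(f"pics/{n}0.png",im[:,:,::-1])
    c=camera_info(n); print(n,np.round(c["intrinsics"],1).tolist(),c["dist"],np.round(c["T"],4).tolist())
print(get_time(),get_tcp_pos(),get_ee_rot())
E
```

```text
pics
top [[434.5, 0.0, 324.4], [0.0, 434.5, 240.2], [0.0, 0.0, 1.0]] [-0.10173997  0.          0.          0.          0.        ] [[0.0063, 0.9844, -0.1761, 0.4083], [-1.0, 0.0067, 0.0012, 0.0709], [0.0023, 0.1761, 0.9844, 0.9078], [0.0, 0.0, 0.0, 1.0]]
side [[456.8, 0.0, 319.9], [0.0, 456.8, 235.4], [0.0, 0.0, 1.0]] [0.00304911 0.         0.         0.         0.        ] [[-0.9651, 0.154, -0.2118, 0.388], [-0.2615, -0.6101, 0.7479, 0.6439], [-0.0141, 0.7772, 0.6291, 0.6054], [0.0, 0.0, 0.0, 1.0]]
0.1 [0.26698004 0.56457079 0.22198271] [ 3.33738843e-04  8.44865387e-01  5.34978530e-01 -5.82932107e-04]
```

View pics/top0.png

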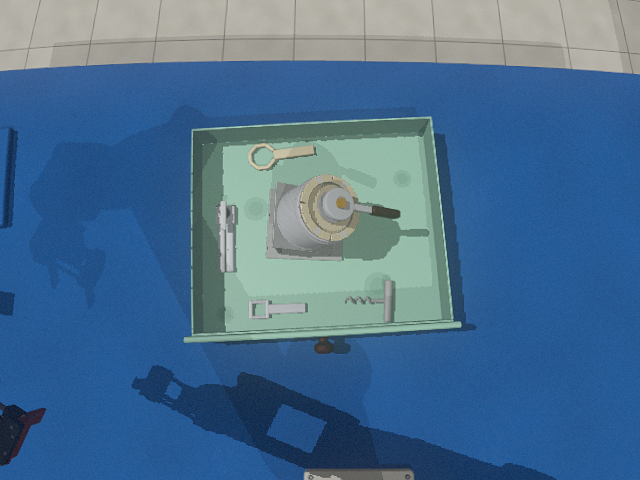

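View pics/side0.png

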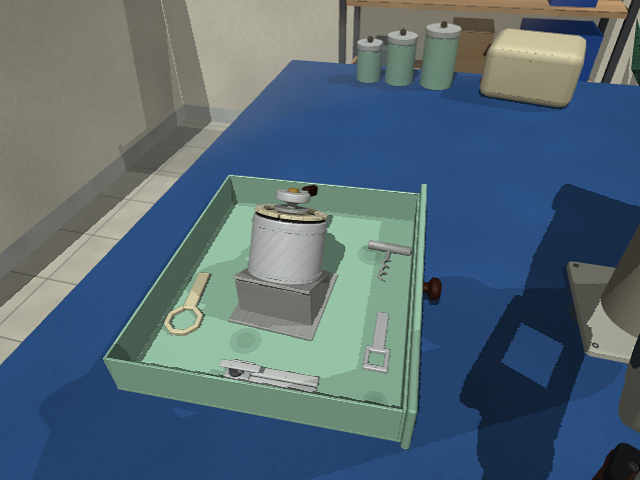

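The top view shows the canister at about (320,210), leaning to the image right (world -y), with the handle at about (383,211). The jar key, can opener, bottle opener and corkscrew lie around it. I'll zoom in next.

Run:
```python
import cv2
a=cv2.imread("pics/top0.png")[160:280,255:415]; cv2.imwrite("pics/topz.png",cv2.resize(a,None,fx=5,fy=5,interpolation=cv2.INTER_CUBIC))
a=cv2.imread("pics/side0.png")[170:345,215:350]; cv2.imwrite("pics/sidez.png",cv2.resize(a,None,fx=3.4,fy=3.4,interpolation=cv2.INTER_CUBIC))
a=cv2.imread("pics/side0.png")[175:235,235:345]; cv2.imwrite("pics/sidezz.png",cv2.resize(a,None,fx=7,fy=7,interpolation=cv2.INTER_CUBIC))
```

```text
(no output)
```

View pics/topz.png

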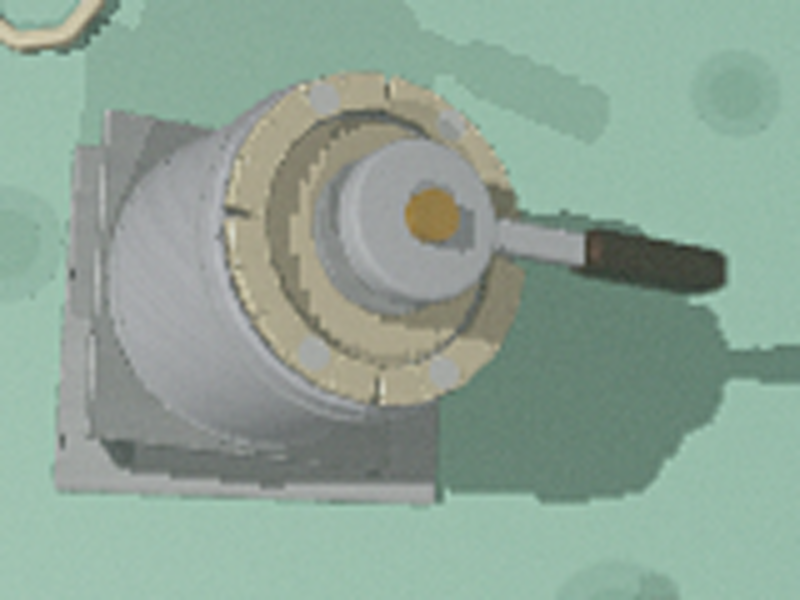

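View pics/sidezz.png

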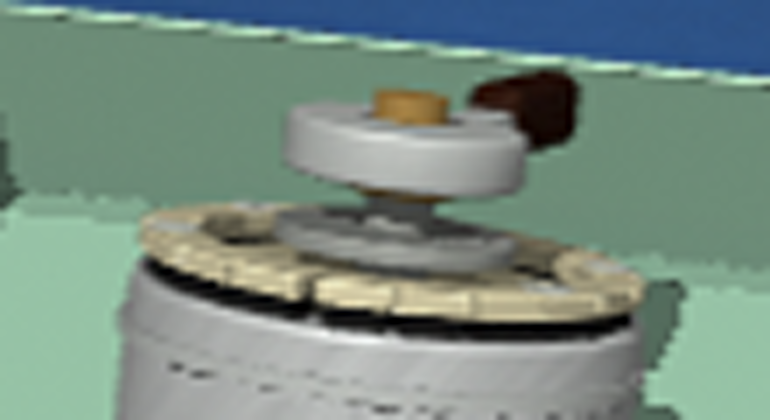

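Top view: thumb marks 1–4 are at about (343.6,234.6), (345.2,184.8), (319.6,179.6) and (317.8,230.2). The handle tip is near (400,214). Next I'll fit the lid pose to these marks.

```bash
cat > vis.py <<'E'
import numpy as np,cv2
from scipy.spatial.transform import Rotation as R
from station import camera_info
def proj(n,P):
    c=camera_info(n);T=np.array(c["T"]);q=(np.atleast_2d(P)-T[:3,3])@T[:3,:3]
    q=q*[1,-1,-1]
    return cv2.projectPoints(q.reshape(-1,1,3),np.zeros(3),np.zeros(3),np.array(c["intrinsics"]),np.array(c["dist"]))[0].reshape(-1,2)
def ray(n,uv):
    c=camera_info(n);T=np.array(c["T"])
    u=cv2.undistortPoints(np.array(uv,float).reshape(-1,1,2),np.array(c["intrinsics"]),np.array(c["dist"])).reshape(2)
    return T[:3,3],T[:3,:3]@np.array([u[0],-u[1],-1])
def lidR(yaw): # z tilted 28deg toward -y of yawed frame
    return (R.from_euler('z',yaw)*R.from_euler('x',np.deg2rad(28))).as_matrix()
def lp(r,deg,z): # deg from -y, clockwise from above (towards -x)
    a=np.deg2rad(deg);return np.array([-r*np.sin(a),-r*np.cos(a),z])
E
python3 - <<'E'
from vis import *
from scipy.optimize import least_squares
M=np.array([lp(53,60,8),lp(53,-60,8),lp(53,-120,8),lp(53,120,8)])/1000
uv=np.array([[343.6,234.6],[345.2,184.8],[319.6,179.6],[317.8,230.2]])
print(lidR(0)[:,2])
def f(p,z=None):
    c=np.array([p[0],p[1],z if z else p[3]]);return (proj("top",M@lidR(p[2]).T+c)-uv).ravel()
s=least_squares(f,[.5,.05,0,.154]);print(s.x,s.fun.round(1))
s2=least_squares(lambda p:f(p,.154),[.5,.05,0]);print(s2.x,s2.fun.round(1))
c=np.array([s2.x[0],s2.x[1],.154]);L=lidR(s2.x[2])
def P(pts):return (np.array(pts)/1000)@L.T+c
print("top gaps",proj("top",P([lp(53,a,8) for a in(0,90,180,270)])).round(1).tolist())
print("side gap180",proj("side",P([lp(60,180,8),lp(53,-60,8),lp(53,-120,8),lp(53,120,8)])).round(1).tolist())
for z in(.150,.154,.158):
  o=P([[0,0,0]])
for n,uvs in(("top",[(400,214),(255+585/5,160+246/5),(342,200.5)]),("side",[(235+575/7,175+85/7)])):
  for p in uvs:
    o,d=ray(n,p);zz=42 if True else 0
    # intersect plane lid z=42mm
    pl=c+L[:,2]*zz/1000;t=((pl-o)@L[:,2])/(d@L[:,2]);q=L.T@(o+t*d-c)*1000;print(n,p,q.round(1),"ang",np.arctan2(-q[0],-q[1]).round(3),"r",np.hypot(q[0],q[1]).round(1))
print("head top",proj("side",P([[0,0,44]])),proj("top",P([[0,0,44]])))
E
```

```text
[ 0.         -0.46947156  0.88294759]
[ 0.60249575  0.0610581  -0.0324503   0.15124997] [ 0.2 -0.4  0.1  0.1  0.   0.1 -0.4  0.2]
[ 0.60179109  0.06110382 -0.03235487] [ 0.3 -0.3  0.2  0.  -0.  -0.  -0.4  0.3]
top gaps [[357.1, 211.4], [330.7, 236.4], [304.8, 202.4], [332.8, 178.4]]
side gap180 [[279.5, 212.6], [272.2, 202.4], [260.4, 205.6], [313.7, 214.7]]
top (400, 214) [  -0.7 -124.9   42. ] ang 0.005 r 124.9
top (372.0, 209.2) [ -1.2 -62.7  42. ] ang 0.02 r 62.7
top (342, 200.5) [ 4.5 -0.9 42. ] ang -1.377 r 4.6
side (317.1428571428571, 187.14285714285714) [-20.6 -67.1  42. ] ang 0.298 r 70.2
head top [[294.41788004 186.87703276]] [[342.06633625 202.71963152]]
```

```bash
cat >> vis.py <<'E'
C=np.array([.602,.0611,.152]);YAW=-.0324;L=lidR(YAW)
def W(p_mm):return C+L@(np.asarray(p_mm,float)/1000)
def quat(th,flip=False):
    # tool z=-lid z, tool x tangential to arm at lever th
    a=th; tx=np.array([np.cos(a),-np.sin(a),0]);  # perpendicular to arm dir (-sin a,-cos a)
    if flip: tx=-tx
    tz=np.array([0,0,-1.]);ty=np.cross(tz,tx)
    q=R.from_matrix(L@np.stack([tx,ty,tz],1)).as_quat();return [q[3],q[0],q[1],q[2]]
E
python3 - <<'E'
from vis import *
from station import *
for fl in(0,1):
  for nm,p,th in[("p%d"%i,lp(53,a,z),0) for i,a in((1,60),(2,-60),(3,-120),(4,120)) for z in(40,3)]+[("h",lp(97,np.rad2deg(t),z),t) for t in(-.7,-.35,0,.35,.7) for z in(70,13)]:
    r=inverse_kinematics(W(p),quat(th,fl));print(fl,nm,None if r is None else np.round(r,2))
print(proj("side",[W(lp(128,np.rad2deg(t),32)) for t in(-.2,0,.2)]).round(1).tolist())
E
```

```text
0 p1 [-0.24  0.45  1.82  0.56  1.05 -0.54]
0 p1 [-0.21  0.49  1.85  0.59  0.98 -0.56]
0 p2 [-0.21  0.56  1.62  0.54  1.12 -0.46]
0 p2 [-0.19  0.6   1.64  0.56  1.06 -0.47]
0 p3 [-0.14  0.52  1.62  0.54  1.12 -0.38]
0 p3 [-0.12  0.56  1.64  0.57  1.06 -0.4 ]
0 p4 [-0.16  0.4   1.83  0.56  1.06 -0.45]
0 p4 [-0.13  0.45  1.85  0.59  0.99 -0.47]
0 h [-0.29  0.59  1.55  0.51  1.19 -1.2 ]
0 h [-0.25  0.65  1.58  0.54  1.09 -1.22]
0 h [-0.32  0.57  1.61  0.51  1.16 -0.9 ]
0 h [-0.29  0.63  1.65  0.55  1.07 -0.92]
0 h [-0.35  0.54  1.68  0.51  1.14 -0.59]
0 h [-0.31  0.6   1.72  0.55  1.04 -0.61]
0 h [-0.36  0.49  1.76  0.52  1.12 -0.26]
0 h [-0.31  0.56  1.8   0.56  1.01 -0.29]
0 h [-0.35  0.44  1.83  0.52  1.1   0.09]
0 h [-0.3   0.51  1.87  0.57  0.99  0.06]
1 p1 None
1 p1 None
1 p2 None
1 p2 None
1 p3 None
1 p3 None
1 p4 None
1 p4 None
1 h [-0.29  0.59  1.55  0.51  1.19  1.94]
1 h [-0.25  0.65  1.58  0.54  1.09  1.92]
1 h [-0.32  0.57  1.61  0.51  1.16  2.24]
1 h [-0.29  0.63  1.65  0.55  1.07  2.22]
1 h None
1 h [-0.31  0.6   1.72  0.55  1.04  2.53]
1 h None
1 h None
1 h None
1 h None
[[301.9, 187.5], [314.7, 189.4], [327.1, 191.5]]
```

```bash
python3 - <<'E'
from vis import *
from station import *
p=get_tcp_pos();movel([p[0],p[1],p[2]+.13],v=.3)
command_gripper(0)
A={1:60,2:-60,3:-120,4:120}
q=quat(0)
move_pose(W(lp(53,A[3],90)),q);print(get_time())
for k in(3,2,1,4):
    if k!=3: movel(W(lp(53,A[k],75)),frame=q,v=.25)
    movel(W(lp(53,A[k],20)),frame=q,v=.15)
    f0=np.array(get_ft_force())
    h=movel(W(lp(53,A[k],-3)),frame=q,v=.02,until_force=22)
    t=L.T@(np.array(get_tcp_pos())-C)*1000
    print(k,h,t.round(1),(L.T@(np.array(get_ft_force())-f0)).round(1),round(get_time(),1))
    movel(W(lp(53,A[k],75)),frame=q,v=.25)
movel(W(lp(97,0,110)),frame=q,v=.25)
E
python3 - <<'E'
from vis import *
from station import *
im=read_camera("side")[165:245,225:345];cv2.imwrite("pics/s1.png",cv2.resize(im[:,:,::-1],None,fx=6,fy=6,interpolation=2))
im=read_camera("top")[100:300,180:440];cv2.imwrite("pics/t1.png",cv2.resize(im[:,:,::-1],None,fx=3,fy=3,interpolation=2))
print(get_time())
E
```

```text
4.3833
3 True [46.  26.4  4.3] [-3.5  0.7  7.7] 5.8
2 True [ 46.  -26.6   4.2] [-1.9  1.2  8.1] 8.0
1 True [-45.8 -26.6   4.3] [-4.3  0.3 10. ] 10.3
4 True [-45.8  26.6   4.3] [-3.1 -0.5  9.8] 12.4
13.625
```

View pics/s1.png

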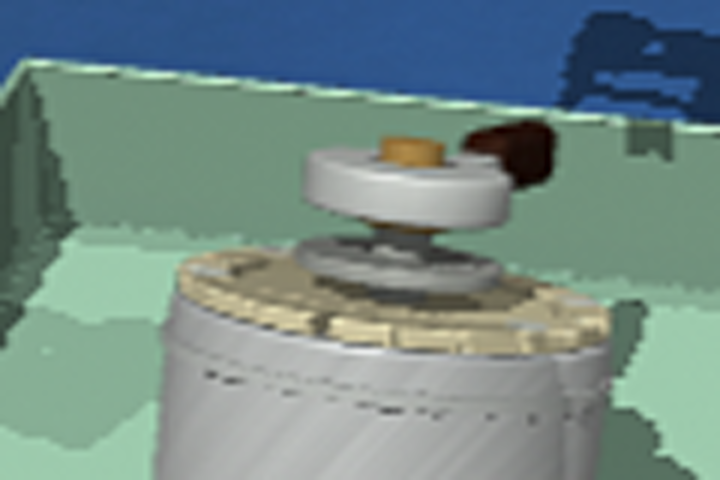

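View pics/t1.png

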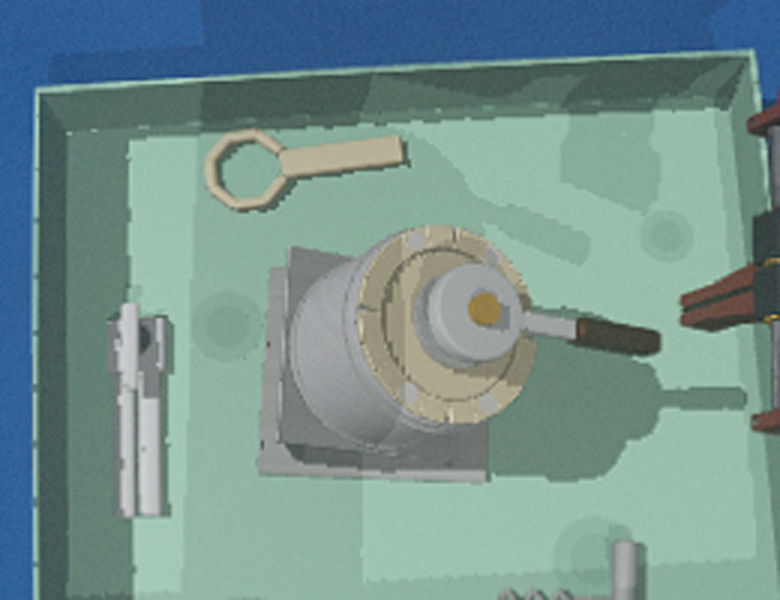

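Side view: all four quarters are seated, and the black gasket under the rim edge (y≈320 in the zoom) no longer shows. The handle still points straight down the slope, and the other things haven't moved. I'll straddle the handle with a loose fork grip and ratchet it.

```bash
sed -i 's/.0611,.152\]/.0611,.1533]/' vis.py
cat > rat.py <<'E'
from vis import *
from station import *
def hp(t,z=13):return W(lp(97,np.rad2deg(t),z))
def phi():
    t=L.T@(np.array(get_tcp_pos())-C);return np.arctan2(-t[0],-t[1])
def swing(a,b,F,n=6,v=.08):
    for t in np.linspace(a,b,n+1)[1:]:
        if movel(hp(t),frame=quat(t),v=v,until_force=F):return True
    return False
def lf():return (L.T@np.array(get_ft_force())).round(1)
E
python3 - <<'E'
from rat import *
th0=0.012
command_gripper(.32);print(get_grip_width())
movel(hp(th0,70),frame=quat(th0),v=.2)
print("down",movel(hp(th0,13),frame=quat(th0),v=.08,until_force=12),lf(),phi())
f0=lf()
print("back",swing(th0,-.70,15),phi(),lf()-f0,get_time())
print("fwd",swing(phi(),.70,25),phi(),lf()-f0,get_time())
im=read_camera("top")[100:300,180:440];cv2.imwrite("pics/t2.png",cv2.resize(im[:,:,::-1],None,fx=3,fy=3,interpolation=2))
E
```

```text
0.3216923152729522
down False [-0.1  0.8 -0.2] 0.009184185336545353
back False -0.6956642452685826 [-0.3 -0.9  0.6] 17.2
fwd False 0.6939931098204171 [ 1.5 -2.2  0.4] 19.8
```

View pics/t2.png

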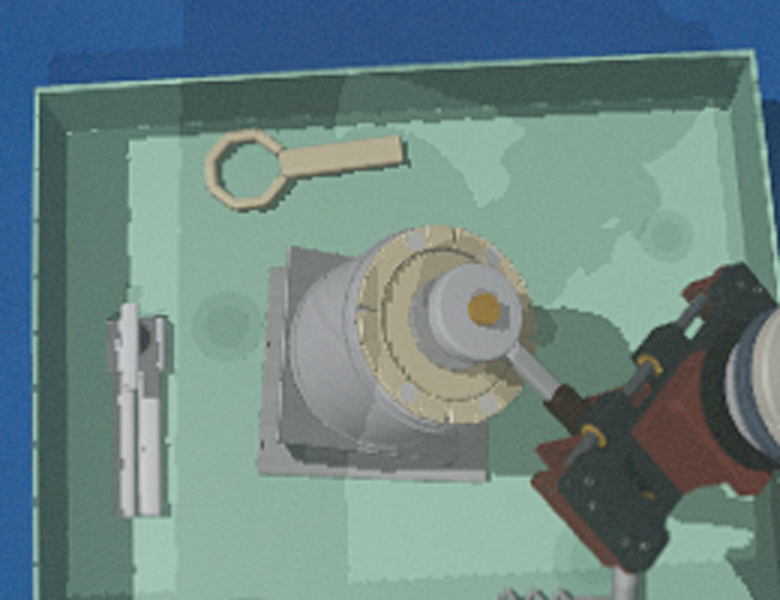

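The handle followed the fork to about +0.65 rad, and the bystanders haven't moved. I'll keep ratcheting until it blocks.

Run:
```python
from rat import *
for i in range(4):
    print("back",swing(phi(),-.71,15),phi().round(3),get_time())
    h=swing(phi(),.71,28,n=7); print("fwd",h,phi().round(3),lf(),get_time())
    if h or get_time()>50:break
im=read_camera("top")[100:300,180:440];cv2.imwrite("pics/t3.png",cv2.resize(im[:,:,::-1],None,fx=3,fy=3,interpolation=2))
im=read_camera("side")[165:245,225:345];cv2.imwrite("pics/s3.png",cv2.resize(im[:,:,::-1],None,fx=6,fy=6,interpolation=2))
```

```text
back False -0.704 22.4583
fwd False 0.648 [ 20.1 -13.6 -14.7] 25.2083
back True 0.4 25.55
fwd False 0.644 [ 18.9 -14.6 -14.3] 27.3
back True 0.397 27.6417
fwd False 0.643 [ 18.4 -15.  -13.2] 29.3917
back True 0.387 29.7417
fwd False 0.642 [ 17.7 -16.4 -12.7] 31.4917
```

View pics/t3.png

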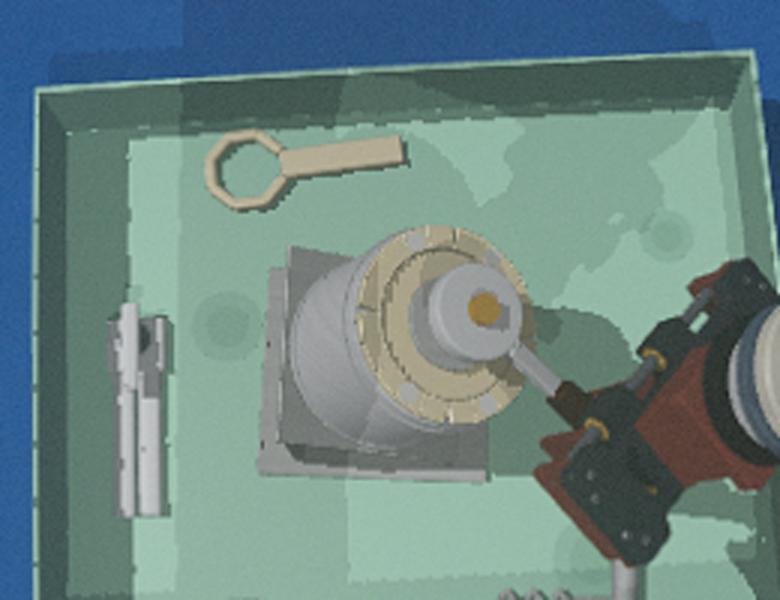

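View pics/s3.png

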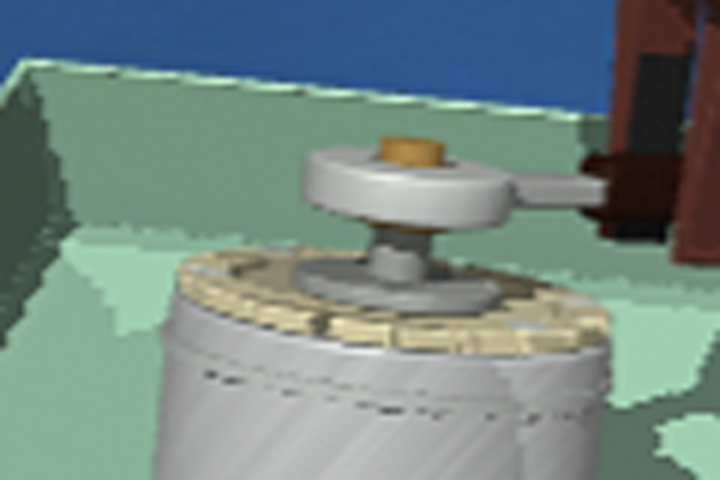

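The clamp plate has dropped to just above the lid, from y≈265 to y≈287 in the zoom. The handle now blocks at about 0.6 rad, where it passed freely before. The "back" triggers were only the fork unloading, so I'll confirm with a proper full back-stroke followed by a forward stroke.

Run:
```python
from rat import *
movel(hp(.60),frame=quat(.60),v=.03);print(lf())
print("back",swing(phi(),-.70,20),phi().round(3),lf(),get_time())
ts=np.linspace(-.7,.7,15)[1:]
for t in ts:
    h=movel(hp(t),frame=quat(t),v=.06,until_force=22)
    f=lf();print(round(t,2),h,phi().round(3),f)
    if h or np.linalg.norm(f)>22:break
im=read_camera("top")[100:300,180:440];cv2.imwrite("pics/t4.png",cv2.resize(im[:,:,::-1],None,fx=3,fy=3,interpolation=2))
im=read_camera("side")[165:245,225:345];cv2.imwrite("pics/s4.png",cv2.resize(im[:,:,::-1],None,fx=6,fy=6,interpolation=2))
print(get_time())
```

```text
[ 15.1 -11.3  -7.4]
back False -0.693 [-0.2 -0.3  0.5] 34.5667
-0.6 False -0.593 [ 0.6  0.2 -0.5]
-0.5 False -0.501 [-0.1 -0.1  0.1]
-0.4 False -0.403 [ 0.6 -0.4  0.3]
-0.3 False -0.304 [ 0.8 -0.8 -0.3]
-0.2 False -0.213 [ 3.4  1.4 -1. ]
-0.1 False -0.125 [ 8.6  3.1 -3.6]
0.0 False -0.039 [13.3  3.5 -7.7]
0.1 False 0.046 [ 18.6   1.9 -12. ]
37.1333
```

View pics/t4.png

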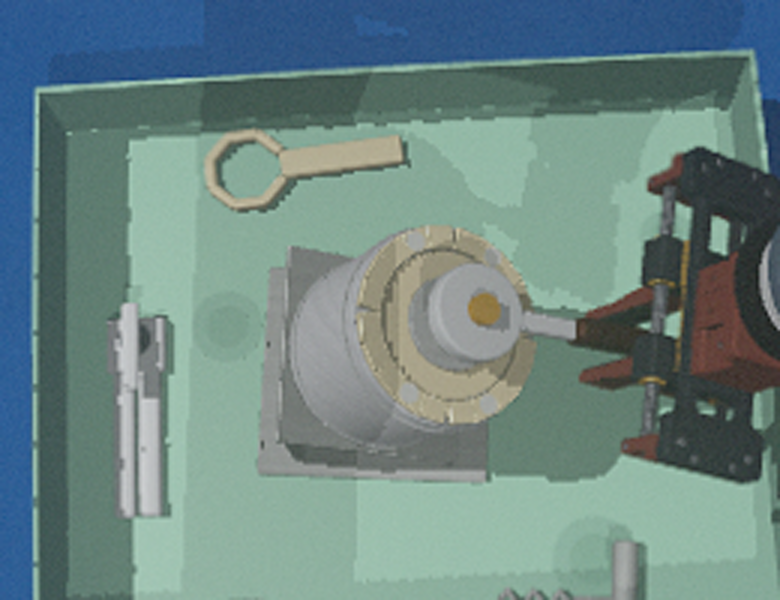

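View pics/s4.png

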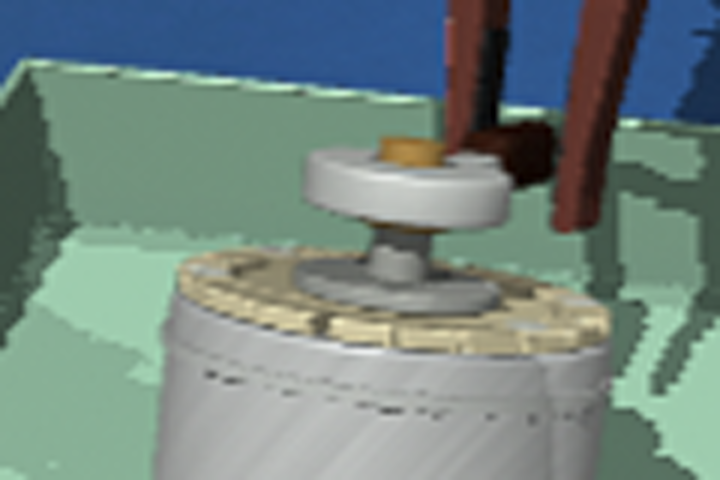

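The plate sits at the same height in both pictures. The force builds gradually, so I suspect the jaws are yielding. I'll check the opening, then grip the handle and measure directly.

Run:
```python
from rat import *
print("width",get_grip_width(),phi(),lf())
t=phi()-.06;movel(hp(t),frame=quat(t),v=.05);print("width",get_grip_width(),phi(),lf())
command_gripper(0.0);print("gripped",get_grip_width(),phi(),lf())
for k in range(1,7):
    a=t+.03*k
    h=movel(hp(a),frame=quat(a),v=.03,until_force=25);f=lf();print(round(a,3),h,phi().round(3),f)
    if h or np.linalg.norm(f)>25:break
print(get_time())
im=read_camera("top")[160:280,255:415];cv2.imwrite("pics/t5.png",cv2.resize(im[:,:,::-1],None,fx=5,fy=5,interpolation=2))
```

```text
width 0.3243591831342725 0.04485038759046617 [ 18.    2.5 -11.7]
width 0.31872805470031257 -0.05882026360805945 [13.4  3.9 -8.2]
gripped 0.18403543367426609 -0.06182665837414546 [16.1  1.  -9.7]
0.015 False -0.033 [17.  -0.  -9.9]
0.045 False -0.006 [ 17.6   0.2 -11.4]
0.075 False 0.021 [ 18.9  -0.8 -11.2]
0.105 False 0.047 [ 19.7  -2.4 -11.8]
0.135 False 0.073 [ 22.   -2.3 -13.6]
39.1083
```

View pics/t5.png

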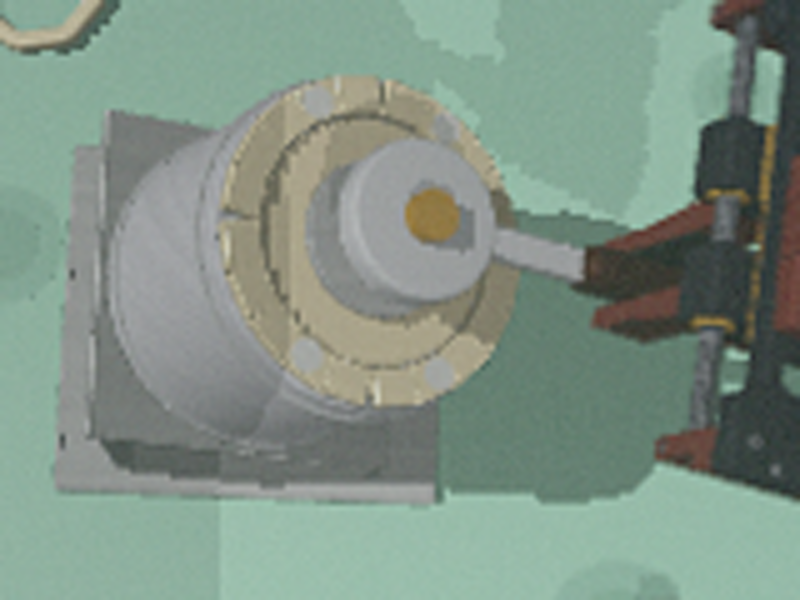

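Run:
```python
from rat import *
for i in range(3): wait(.2);print(phi().round(4),lf())
im=read_camera("side")
cv2.imwrite("pics/s5raw.png",im[:,:,::-1])
for z in(1,6,8.2,13.2):
    P=proj("side",[W(lp(29,a,z)) for a in(180,)]+[W([0,0,z])]);Z=(P-[225,165])*6
    print(z,P.round(1).tolist(),"zoom",Z.round(0).tolist())
print("rim check",((proj("side",[W(lp(60,180,3)),W(lp(53,-120,3)),W([0,0,44])])-[225,165])*6).round(0).tolist())
cv2.imwrite("pics/s5.png",cv2.resize(im[190:225,255:325,::-1],None,fx=11,fy=11,interpolation=2))
b=cv2.imread("pics/side0.png");cv2.imwrite("pics/s5a.png",cv2.resize(b[190:225,255:325],None,fx=11,fy=11,interpolation=2))
print([((proj("side",[W(lp(29,180,z))])-[255,190])*11).round(0).tolist() for z in(1,6,8.2,13.2)])
```

```text
0.0733 [ 21.3  -2.1 -13.2]
0.0731 [ 21.8  -1.5 -13.6]
0.0731 [ 19.9  -2.1 -12.4]
1 [[285.6, 214.9], [291.4, 212.7]] zoom [[364.0, 299.0], [398.0, 286.0]]
6 [[285.9, 211.8], [291.7, 209.7]] zoom [[366.0, 281.0], [400.0, 268.0]]
8.2 [[286.1, 210.5], [291.9, 208.5]] zoom [[366.0, 273.0], [401.0, 261.0]]
13.2 [[286.4, 207.4], [292.2, 205.5]] zoom [[369.0, 255.0], [403.0, 243.0]]
rim check [[324.0, 307.0], [210.0, 264.0], [416.0, 133.0]]
[[[337.0, 274.0]], [[340.0, 240.0]], [[342.0, 225.0]], [[346.0, 192.0]]]
```

View pics/s5.png

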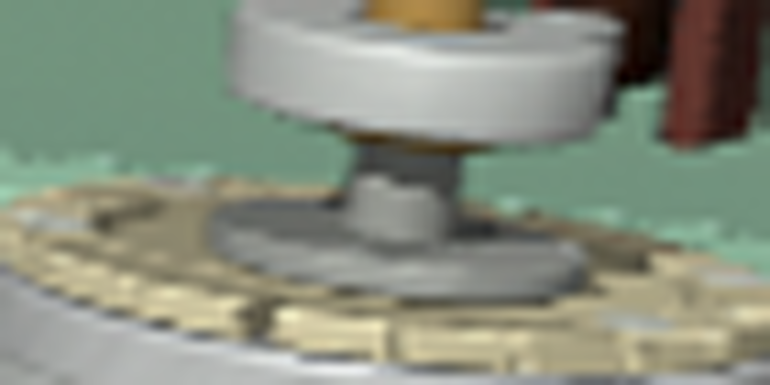

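View pics/s5a.png

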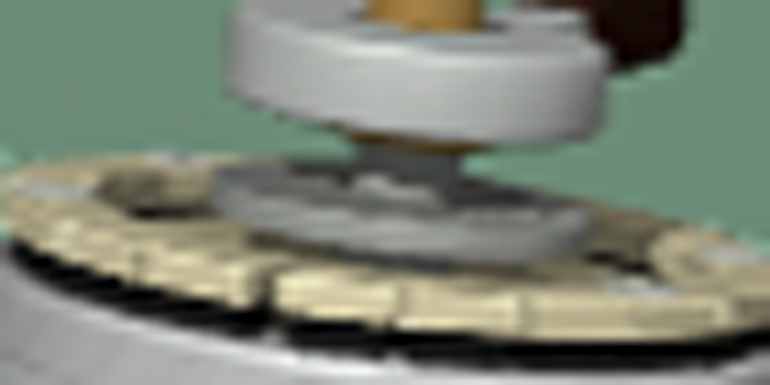

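```bash
cat >> rat.py <<'E'
def avg(n,k=4):return np.mean([read_camera(n).astype(float) for _ in range(k)],0)
def armang(im):
    # lever angle from chrome arm centroid line between r=36..60 at z=38 plane: sample brightness across
    g=im.mean(2).astype(np.float32);out=[]
    for r in(46,50,54,58):
        a=np.linspace(-.75,.75,301);p=proj("top",[W(lp(r,np.rad2deg(x),38)) for x in a]).astype(np.float32)
        s=cv2.remap(g,p[:,:1],p[:,1:],cv2.INTER_LINEAR).ravel()
        sat=cv2.remap((im.max(2)-im.min(2)).astype(np.float32),p[:,:1],p[:,1:],cv2.INTER_LINEAR).ravel()
        w=np.where((sat<18),1.,0);out.append((round(float((a*w).sum()/max(w.sum(),1)),3),int(w.sum())))
    return out
E
python3 - <<'E'
from rat import *
b=cv2.imread("pics/top0.png")[:,:,::-1].astype(float);print("t0",armang(b))
print("gripped phi",phi(),armang(avg("top",2)))
np.save("pics/sg.npy",avg("side",4))
command_gripper(.32);wait(.2)
print("released",phi(),lf(),armang(avg("top",2)),get_time())
E
```

```text
t0 [(0.054, 64), (0.028, 56), (0.023, 50), (0.025, 49)]
gripped phi 0.07284054203949178 [(0.128, 62), (0.128, 58), (0.115, 53), (0.115, 51)]
released 0.07496352018896643 [ 21.1   1.9 -13.1] [(0.07, 63), (0.063, 58), (0.055, 53), (0.058, 50)] 40.8333
```

Run:
```python
from rat import *
for t in(-.03,-.13,-.23,-.33):
    movel(hp(t),frame=quat(t),v=.06);print(t,phi().round(3),lf(),armang(avg("top",2))[2:],get_time())
s=avg("side",4);a=np.load("pics/sg.npy");b=cv2.imread("pics/side0.png")[:,:,::-1].astype(float)
for c in(275,280,285,300,303,306):
    print(c,"init",b[200:224,c].mean(1).astype(int).tolist());print("   now",s[200:224,c].mean(1).astype(int).tolist());print("   grip",a[200:224,c].mean(1).astype(int).tolist())
```

```text
-0.03 -0.072 [12.8  4.1 -6.7] [(-0.092, 50), (-0.09, 49)] 41.35
-0.13 -0.158 [ 9.   2.  -2.4] [(-0.185, 49), (-0.185, 45)] 41.7583
-0.23 -0.239 [2.9 1.3 2.9] [(-0.272, 48), (-0.272, 44)] 42.1667
-0.33 -0.319 [-1.1  0.   0.3] [(-0.335, 45), (-0.332, 44)] 42.575
275 init [122, 122, 121, 122, 145, 94, 103, 111, 116, 107, 122, 122, 141, 138, 198, 179, 179, 97, 18, 24, 91, 209, 191, 181]
   now [127, 127, 127, 127, 127, 126, 113, 144, 108, 100, 113, 122, 123, 111, 139, 131, 123, 203, 187, 183, 143, 193, 193, 184]
   grip [128, 128, 128, 128, 127, 127, 126, 145, 109, 101, 114, 122, 123, 112, 140, 132, 124, 204, 188, 185, 145, 193, 194, 185]
280 init [106, 122, 123, 122, 102, 97, 98, 97, 139, 137, 137, 78, 72, 140, 111, 182, 168, 165, 59, 37, 91, 133, 230, 204]
   now [110, 127, 127, 127, 127, 127, 126, 123, 99, 102, 101, 102, 145, 144, 143, 127, 140, 90, 192, 170, 174, 133, 219, 203]
   grip [112, 128, 128, 128, 128, 128, 137, 138, 99, 102, 101, 102, 147, 145, 144, 128, 141, 91, 193, 171, 175, 133, 220, 204]
285 init [169, 81, 112, 125, 89, 55, 76, 98, 98, 156, 148, 144, 71, 68, 153, 192, 
[... 701 characters left out ...]
123, 81, 70, 121, 116, 124, 114, 101, 88, 90, 153, 176, 155, 153, 145, 5, 14, 42]
   now [150, 148, 128, 108, 129, 127, 127, 127, 127, 89, 104, 79, 125, 123, 130, 119, 113, 80, 159, 127, 171, 159, 163, 178]
   grip [153, 149, 131, 117, 129, 128, 128, 128, 127, 90, 105, 80, 125, 124, 131, 120, 114, 81, 160, 128, 172, 160, 163, 179]
306 init [121, 117, 96, 119, 123, 121, 123, 113, 79, 122, 121, 96, 87, 85, 99, 110, 150, 189, 168, 165, 169, 5, 19, 42]
   now [127, 124, 102, 91, 99, 99, 99, 99, 100, 108, 102, 102, 144, 125, 114, 90, 83, 153, 155, 123, 152, 154, 151, 153]
   grip [128, 125, 104, 125, 129, 128, 128, 128, 128, 122, 100, 102, 144, 125, 115, 91, 83, 154, 156, 124, 153, 155, 152, 155]
```

The handle springs back with no hysteresis after a 25 N push, against about 4 N needed to turn the nut. The plate didn't move either, so the nut is on its stop. I'll release, retract and check.

Run:
```python
from rat import *
command_gripper(.55)
t=-.34;movel(hp(t),frame=quat(t),v=.03);print(lf(),armang(avg("top",2))[2:])
movel(hp(t,130),frame=quat(t),v=.15);wait(.5)
A=avg("top",1);a1=armang(A)[2:];wait(.5);print(a1,armang(avg("top",1))[2:],lf(),get_time())
S=avg("side",1)
cv2.imwrite("pics/t6.png",cv2.resize(A[100:320,180:440,::-1].astype(np.uint8),None,fx=2.7,fy=2.7,interpolation=2))
cv2.imwrite("pics/s6.png",cv2.resize(S[165:245,225:345,::-1].astype(np.uint8),None,fx=6,fy=6,interpolation=2))
```

```text
[0.6 0.2 0.1] [(-0.335, 45), (-0.33, 45)]
[(-0.335, 45), (-0.335, 43)] [(-0.335, 45), (-0.333, 42)] [ 0.1  0.4 -0.4] 45.6917
```

View pics/t6.png

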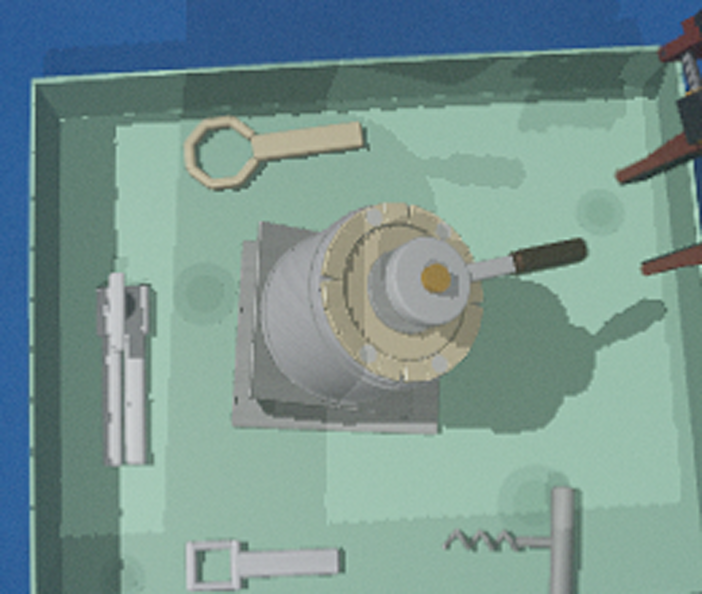

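View pics/s6.png

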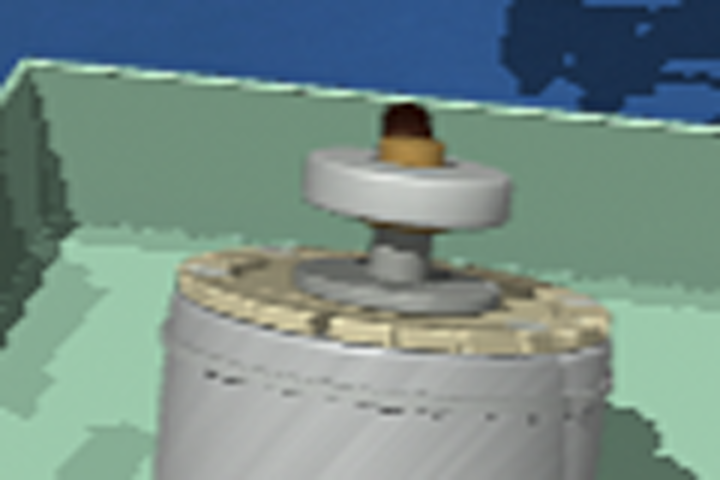

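Released: the handle rests at about -0.33 rad, the rim is seated, the plate is down, and all four bystanders are where they were. Handing in.

```bash
python3 -c "
from station import *
job_done();print(get_time())"
```

```text
the job is handed in; nothing more can be done
the job is handed in; nothing more can be done
```

I closed the canister and handed the job in at about 46 s of the 72 s allowed; no verdict was reported. I pressed the four rim quarters home, then ratcheted the handle with a loose fork grip until the nut blocked.

**Rim:** all four quarters met a hard stop at the same height, 4.2–4.3 mm above the lid in my fitted frame. The stated height is 3 mm, so I took the difference as an error in that frame. The side picture shows the rim seated and the gasket hidden.

**Nut:** I judged it tight from indirect signs, because no sensor reads it.
- A handle push of about 25 N only sprang back, while about 4 N normally turns the nut.
- The clamp plate did not move between the last pushes.
- From the pictures the plate dropped about 6 mm in all. That fits a fully tight nut, but pixel accuracy alone could not tell 2.4 rad from about 2.1.

**Unexpected:** the handle did not stop dead. It wound up softly over about 0.4 rad under load, so three of my back strokes stopped early on a false force trigger. I repeated a proper full stroke afterwards.

**Final state:** the handle is released and at rest at about -0.33 rad, the gripper is clear with near-zero force, and the four other things show no movement in the last picture.

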